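Turn the specimen over and click the stage into its notch under the lens

TASK

At the slide stage of the microscopy bench, first turn the hinged specimen flap right over by its brass bar, from the robot's side to the far side, while the carriage is still out near its start, so that the specimen faces up. Then take the red handle and slide the carriage along its rail towards the lens until you feel the ball click into its notch, without running on to the far end stop, and finish there still gripping the red handle, the ball seated and the carriage still. Leave the jar, the slide box and the black puck where they are.

Things in the scene. Friction and masses are not known exactly. Their poses are not given: they have to be found in the camera images.
- stage: Fixed aluminium slide stage, 150 x 470 mm base, its origin at the centre of the underside on the table. The rail runs along its y axis (roughly the robot's left-right; the lens is toward the +y end), x points away from the robot. The black carriage deck (120 mm in x, 220 mm in y) has its top 40 mm above the table. A white inspection head on a dark post stands at its far side at x = +100 mm, y = +90 mm, 242 mm tall.
- lens (a point): Lower tip of the head's lens, 118 mm above the table, at x = +30 mm, y = +90 mm in the stage's frame. Head parts over the rail reach 22 mm either side of it in y and up to 240 mm height.
- carriage (a joint): Travel of the carriage along the stage's +y, in m: 0 at the -y stop, 0.175 at the far end stop (counts as run into beyond 0.170). It starts between 0 and 0.045. The specimen is under the lens at about 0.125; the notch is set anew each time anywhere from 0.110 to 0.140 and must be felt. Sliding drag is about 2 N; it stays where it is left.
- ball (a joint): Drop of the spring-loaded ball under the carriage, in m: about 0.001 riding the plain track, 0.0035 seated in the notch (a rounded gap, about 7 mm to each side of its centre). Entering, it pulls the carriage on with about 5 N; past the centre it resists with about 8 N. Let go within 3 mm of the centre, the carriage centres itself. Noisy (about 1 mm): better felt.
- flap (a joint): Angle of the flat specimen flap (aluminium, 56 x 60 mm, 6 mm thick, 120 g) about its hinge, in rad: 0 lying toward the robot with the plain grey face up and the specimen under it, pi lying on the far side with the specimen (black round mount with a copper chip) up. The hinge line is parallel to the rail, on the stage's x = 0, 70 mm above the table (30 mm above the deck). It swings freely, falling to either side.
- flap_bar (a point): Middle of the free part of the brass bar at the flap's free edge: a round bar 10 mm in diameter, parallel to the rail, sticking out 42 mm beyond the flap's side (toward -y), this point 22 mm from the flap's side. It lies 55 mm from the hinge line, level with it at both ends of the swing (70 mm above the table, 30 mm above the deck), and moves on a 55 mm circle about the hinge line; it can turn between the fingers, so they may keep pointing straight down.
- handle: Red upright handle fixed on the carriage deck, 14 mm wide (stage x), 32 mm long (stage y) and 46 mm tall; the origin is at its foot, 40 mm above the table, at stage x = 0. It is 98 mm toward -y from the bar's point and 150 mm from the flap's centre.
- handle_grip (a point): Point in the middle of the red handle 30 mm above its foot, 70 mm above the table: where to grip it, across its 14 mm width.
- jar: Amber glass jar with black cap, 52 mm across, 70 mm tall, origin at the centre of its underside. Bystander.
- slide_box: Blue box with white lid, 78 x 112 x 35 mm, origin under its centre. Bystander.
- puck: Black specimen puck, 40 mm across, 22 mm tall, origin at the centre of its underside. Bystander.

How it is judged (in metres and radians):
On the way:
1. the flap lies turned over, specimen up, with the carriage still out near its start (travel under 80 mm) (value of joint flap above 2.95 rad and value of joint carriage below 0.08 m), for 0.2 s.
At the end, for the whole second after the job is handed in: The flap lies turned over (within 0.19 rad of flat), the ball sits in the notch (drop over 2.3 mm: carriage within about 2 mm of its centre), the carriage is still (under 5 mm/s), and the fingers still grip the red handle (over 2 N), all through the last second (value of joint flap above 2.95 rad and value of joint ball above 0.0023 m and velocity of joint carriage between -0.005 and 0.005 m/s and contact force between the fingers and handle above 2 N); the arm keeps its last pose, push and grip.
It fails at once if the carriage is run on to the far end stop (travel beyond 170 mm) (value of joint carriage above 0.17 m).
It fails at once if a bystander is moved more than 20 mm (distance of any of jar, slide_box, puck from where it was at the start of the episode above 0.02 m).
It also fails if it takes over 67 s, if anything falls off the work surface, if the arm or the gripper's body presses on something with over 40 N, if the wrist force passes 120 N, or if a joint passes its speed limit or range.

ROBOT

A 6-joint arm with a two-finger parallel gripper is mounted at the origin on the work surface. World frame = base frame: x ahead of the robot, y to its left, z up, the work surface at z = 0. Lengths are in m, angles in degrees, forces in N, time in s.
With the tool pointing down it reaches from about 0.35 to 0.875 m from the base axis. Payload 4.2 kg.
Tool frame: the origin (TCP) lies on the centre line of the jaws, within the pads' length; the fingertips stand 19 mm ahead of it and the grasp point (between the pads) is the TCP; z points along the fingers, y is the line along which they close (so a half turn about z gives the same grasp; the last joint's range is limited). The gripper opens to 87 mm and grips with 3 to 60 N. Pads are 19 mm wide; open, the fingers measure 117 mm over their backs; the gripper's body (75 mm by 190 mm) begins 51 mm behind the grasp point.
Start: joints at [-58.121, 22.042, 0.453, 0, -68.411, -14.817], TCP at [0.183, -0.597, 0.242] pointing down, gripper open.
Joint ranges: [-179.83, 179.83], [-69.29, 118.12], [-61.27, 80.66], [-181.25, 117.63], [-171.15, -9.14], [-177.46, 177.46]. Speed limits (degrees/s): [159.86, 159.86, 180, 180, 180, 180].

INTERFACE

Orientations are given as a 3x3 rotation matrix whose columns are the frame's x, y, z axes.
In Python, from station import sense, capture, finish_job, search_frame, masks_of gives the robot as it stands.
- The arm moves only by the tool drive_tool, never from a script. Its argument "rows" is a list of rows, each a list of 7 numbers: the opening in per cent of the stroke, from 0 (shut) to 100 (fully open), then the shift along the world's x, y, z in mm, then the turn, a rotation vector about the world's x, y, z in rad. In form: [[fingers, dx, dy, dz, wx, wy, wz], ...]. A call has 1 to 5 rows; each row shifts and turns the commanded pose from where the row before left it; what a row does not reach is not made up. A row lasts 1/12 s, in which the tool goes at most 41.7 mm and 7.16 degrees, less where a joint would pass 70% of its speed; a pose out of reach is approached as far as the arm can. A call is refused whole if a number of a shift passes 41.7 or a number of a turn 0.125, either way. A call with a gripper value outside its range is refused whole. The fingers move at their own pace and stop on an object; the grip force is fixed at half the most. Time passes only in rows, so rows that do not move let the fingers close. It gives the time, the measured TCP pose, the force, the opening and the grip force at its end, in the units of the state.
- sense(): the state, without advancing time (a new reading comes with each control period).
- capture(name): name is "scene" or "top" or "wrist"; returns a dict with "frame" (384x512x3 uint8, red, green, blue), "z_map" (384x512 float32, m along the optical axis (not along the pixel's ray), 0 where there is no reading), "fx", "fy", "cx", "cy" (pixels), "distortion" ([k1, k2, p1, p2, k3] as OpenCV has them; the pictures are not rectified), "R" (3x3) and "t" (3): a world point X has camera coordinates R X + t; the wrist camera has in their place "T_tool_cam" (4x4, takes a point from camera to tool coordinates, whose origin is the TCP and whose axes are the flange's). Camera axes: x right, y down, z forward; pixel columns grow to the right and rows downward; lengths in m; the calibration is good to about 2 mm. A picture is of the moment at which its call begins: read the wrist's pose just before it.
- finish_job(): hands the job in; it is judged then, once.
Trained networks look in a picture, given as the dict that the camera call returned (one of the last four; its "shot" number tells which), for a name from the list of things; names that differ only in an ending like _2 or _b are one class to them, and where a whole thing is asked for, a point or a joint stands for the part that bears it (a point fixed in the world has none). Each returns a list of dicts, best first, with "p" (0 to 1); they miss things now and then, are a little off and sometimes report something else, mostly with a low value. They report only what shows in the picture. A call takes as long as a camera call.
- search_frame(label, picture): "xy" ([column, row] in pixels, amid what is visible of it).
- masks_of(label, picture): "region" (384x512 bool, what is visible of it) and "xy" ([column, row] in pixels, amid what is visible of it).
The state is a dict: "time_s": time; "joints": joint angles; "joint_velocities": joint speeds; "effort": joint torques, N m; "tcp_pos": TCP position; "ee_rot": TCP orientation; "wrist_force": force on the tool from outside, world axes, zero at the start; "moment": the same for the moment, N m; "gripper_width": opening from 0.0 (shut) to 1.0 (fully open); "gripper_force": force on a finger pad.
Only numpy, scipy, OpenCV 4.12 (cv2) and the standard library are available. Lean on these libraries where they do the work, as an engineer would, in place of code of your own. Each camera call takes 0.05 s, during which the arm holds its last target. There are 200 camera calls.

## Working session

There is one attempt and no reset: what is moved stays moved. The work goes in short steps, Python scripts to look and compute and a tool call to move; the robot and the scene stay as the last step left them, time stands still between calls to the robot, and variables do not carry over. Pictures are saved under pics/ and viewed, at most 10 in all, crops included, and the job is handed in when it is done.

Besides the shell and the picture viewer there is one more tool, called after "Call:" as a command line: name --pt "numbers of a row" for each row, then --argument value for the rest. drive_tool: Moves the arm, as the interface text tells. Its arguments: {"type":"object","properties":{"rows":{"type":"array"}},"required":["rows"]}

```bash
mkdir -p pics; cat > h.py <<'E'
import numpy as np,cv2
from station import *
def pts(c,uv,tool=None):
    uv=np.asarray(uv,float).reshape(-1,2)
    K=np.array([[c['fx'],0,c['cx']],[0,c['fy'],c['cy']],[0,0,1]])
    n=cv2.undistortPoints(uv[:,None],K,np.array(c['distortion'],float))[:,0]
    z=c['z_map'][uv[:,1].astype(int),uv[:,0].astype(int)]
    P=np.c_[n*z[:,None],z]
    if 'R' in c: return (P-np.array(c['t']))@np.array(c['R'])
    T=np.array(c['T_tool_cam']); P=P@T[:3,:3].T+T[:3,3]
    return P@np.array(tool['ee_rot']).T+np.array(tool['tcp_pos'])
def mask_pts(c,l,tool=None):
    r=masks_of(l,c)
    if not r: return None,None
    v,u=np.nonzero(r[0]['region']&(c['z_map']>0))
    return r[0]['p'],pts(c,np.c_[u,v],tool)
E
python3 - <<'E'
from h import *
s=sense();print(s)
for n in('top','scene'):
    c=capture(n);cv2.imwrite(f'pics/{n}0.png',c['frame'][:,:,::-1])
    for l in('handle','flap_bar','flap','stage','jar','slide_box','puck'):
        p,P=mask_pts(c,l)
        if p: print(n,l,round(p,2),len(P),np.median(P,0).round(3),np.percentile(P,3,0).round(3),np.percentile(P,97,0).round(3),masks_of(l,c)[0]['xy'])
E
```

```text
{'time_s': 0.0, 'joints': array([-5.81213324e+01,  2.20894967e+01,  3.80817618e-01, -2.91741019e-02,
       -6.84114617e+01, -1.48166497e+01]), 'joint_velocities': array([ 0.06626021,  0.13569537, -0.00243765,  0.03561964,  0.021894  ,
       -0.09683789]), 'effort': array([-7.17583844e-04, -3.90663958e+01,  1.87406999e+01,  4.21980232e+00,
        1.10570338e-02, -1.88711442e-04]), 'tcp_pos': array([ 0.18323782, -0.59695206,  0.2404795 ]), 'ee_rot': array([[-9.56042798e-01, -2.93226314e-01, -7.05318909e-04],
       [-2.93227151e-01,  9.56040645e-01,  2.03058951e-03],
       [ 7.88912685e-05,  2.14814913e-03, -9.99997690e-01]]), 'wrist_force': array([ 0.63335347,  0.12975714, -0.20837209]), 'moment': array([2.63594668e-02, 1.44705121e-02, 9.13888072e-05]), 'gripper_force': 0.0, 'gripper_width': 0.9970736599311665}
top handle 0.74 173 [0.477 0.472 0.068] [0.457 0.454 0.022] [0.498 0.497 0.078] [140.2, 206.3]
top flap_bar 0.72 321 [0.532 0.033 0.073] [ 0.508 -0.025  0.039] [0.576 0.068 0.08 ] [254.3, 192.5]
top flap 0.8 281 [0.532 0.037 0.073] [ 0.508 -0.021  0.065] [0.567 0.068 0.08 ]
[... 429 characters left out ...]
 0.45 102 [ 0.583 -0.113  0.074] [ 0.574 -0.127  0.046] [ 0.586 -0.098  0.087] [239.9, 228.3]
scene flap_bar 0.83 327 [0.536 0.031 0.073] [ 0.51  -0.026  0.069] [0.571 0.064 0.077] [266.8, 196.9]
scene flap 0.63 318 [0.538 0.032 0.073] [ 0.513 -0.025  0.069] [0.571 0.065 0.077] [271.7, 197.7]
scene stage 0.59 5997 [0.598 0.05  0.039] [ 0.511 -0.161  0.008] [0.673 0.228 0.238] [284.7, 210.4]
scene jar 0.62 237 [0.492 0.464 0.046] [0.466 0.452 0.006] [0.507 0.492 0.073] [341.3, 135.5]
scene slide_box 0.8 1044 [ 0.427 -0.428  0.035] [ 0.381 -0.479  0.009] [ 0.457 -0.373  0.039] [128.7, 257.3]
scene puck 0.69 169 [ 0.663 -0.451  0.022] [ 0.645 -0.467  0.01 ] [ 0.677 -0.436  0.026] [160.5, 325.4]
```

```bash
python3 -c "
import cv2,numpy as np
cv2.imwrite('pics/both0.png',cv2.resize(np.hstack([cv2.imread('pics/top0.png'),cv2.imread('pics/scene0.png')]),(800,300)))"
```

```text
(no output)
```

View pics/top0.png

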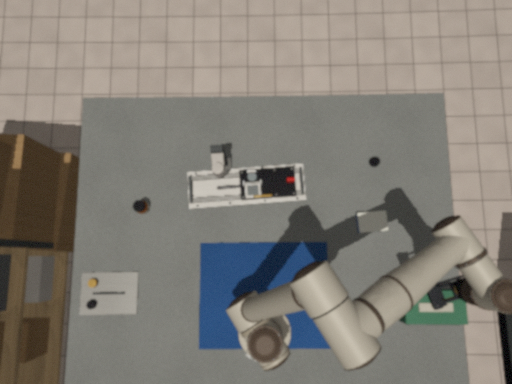

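The top picture shows the stage at about (188–304, 165–208). The red handle is at (290,180), the bar near (263,195), and the jar, box and puck are well clear. Next I'll get the stage yaw and the coloured parts.

```bash
python3 - <<'E'
from h import *
for n in('top','scene'):
    c=capture(n)
    p,P=mask_pts(c,'stage')
    Q=P[(P[:,2]<0.06)&(P[:,2]>0.005)].astype(np.float32)
    r=cv2.minAreaRect(Q[:,:2]);print(n,'rect',r)
    hsv=cv2.cvtColor(c['frame'],cv2.COLOR_RGB2HSV)
    H,S,V=[hsv[:,:,i].astype(int) for i in range(3)]
    for nm,m in(('red',((H<6)|(H>174))&(S>150)&(V>70)),('brass',(H>10)&(H<28)&(S>90)&(V>80))):
        v,u=np.nonzero(m&(c['z_map']>0));W=pts(c,np.c_[u,v])
        k=(abs(W[:,0]-.57)<.1)&(abs(W[:,1]-.05)<.25)&(W[:,2]>0.03)
        W=W[k]
        if len(W): print(n,nm,len(W),np.median(W,0).round(3),W.min(0).round(3),W.max(0).round(3), (u[k].mean(),v[k].mean()))
    a=c['frame']
    x0,y0=(170,130) if n=='top' else (190,140)
    cr=a[y0:y0+120,x0:x0+150] if n=='top' else a[y0:y0+150,x0:x0+190]
    cv2.imwrite(f'pics/{n}crop.png',cv2.resize(cr[:,:,::-1],None,fx=4,fy=4))
E
```

```text
Traceback (most recent call last):
cv2.error: OpenCV(4.12.0) /io/opencv/modules/imgproc/src/convhull.cpp:143: error: (-215:Assertion failed) total >= 0 && (depth == CV_32F || depth == CV_32S) in function 'convexHull'
```

```bash
cat > m.py <<'E'
from h import *
for n in('top','scene'):
    c=capture(n)
    p,P=mask_pts(c,'stage')
    Q=P[(P[:,2]<0.06)&(P[:,2]>0.005)].astype(np.float32)
    r=cv2.minAreaRect(np.ascontiguousarray(Q[:,:2]));print(n,'rect',r)
    hsv=cv2.cvtColor(c['frame'],cv2.COLOR_RGB2HSV)
    H,S,V=[hsv[:,:,i].astype(int) for i in range(3)]
    for nm,m in(('red',((H<6)|(H>174))&(S>150)&(V>70)),('brass',(H>10)&(H<28)&(S>90)&(V>80))):
        v,u=np.nonzero(m&(c['z_map']>0));W=pts(c,np.c_[u,v])
        k=(abs(W[:,0]-.57)<.1)&(abs(W[:,1]-.05)<.25)&(W[:,2]>0.03)
        W=W[k]
        if len(W): print(n,nm,len(W),np.median(W,0).round(3),W.min(0).round(3),W.max(0).round(3), (u[k].mean(),v[k].mean()))
    a=c['frame']
    x0,y0=(170,130) if n=='top' else (190,140)
    cr=a[y0:y0+120,x0:x0+150] if n=='top' else a[y0:y0+150,x0:x0+190]
    cv2.imwrite(f'pics/{n}crop.png',cv2.resize(np.ascontiguousarray(cr[:,:,::-1]),None,fx=4,fy=4))
E
python3 m.py
```

```text
top rect ((0.5917980670928955, 0.0688793808221817), (0.2152903974056244, 0.4712234437465668), 2.6755497455596924)
top red 50 [ 0.575 -0.105  0.079] [ 0.567 -0.118  0.037] [ 0.596 -0.092  0.094] (np.float64(289.62), np.float64(179.1))
top brass 39 [ 0.515 -0.01   0.073] [ 0.51  -0.037  0.031] [0.525 0.029 0.085] (np.float64(264.97435897435895), np.float64(195.17948717948718))
scene rect ((0.5883852243423462, 0.06715606153011322), (0.19581539928913116, 0.4736645817756653), 4.126497745513916)
scene red 98 [ 0.583 -0.112  0.077] [ 0.543 -0.128  0.037] [ 0.587 -0.075  0.09 ] (np.float64(241.21428571428572), np.float64(227.8877551020408))
scene brass 45 [ 0.516 -0.004  0.074] [ 0.509 -0.036  0.069] [0.522 0.033 0.08 ] (np.float64(255.04444444444445), np.float64(197.53333333333333))
```

View pics/scenecrop.png

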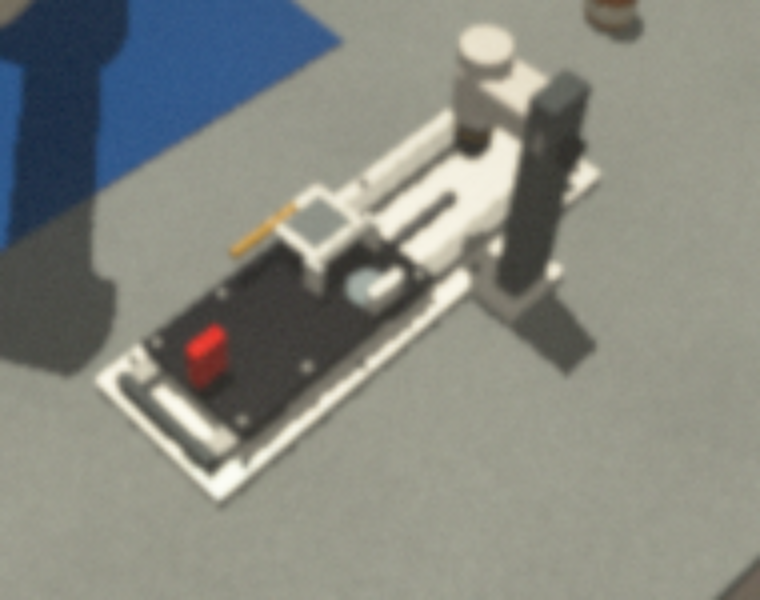

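Stage yaw is about +3.4°, and the bar point is near (0.516, -0.017, 0.07). That is consistent with the handle at (0.578, -0.112). I'll go above the bar with the jaws along stage x, turning about +77°.

Call:
drive_tool --pt "100 19 34 0 0 0 0.078" --pt "100 19 34 0 0 0 0.078" --pt "100 19 34 0 0 0 0.078" --pt "100 19 34 0 0 0 0.078" --pt "100 19 34 0 0 0 0.078"

```text
time_s: 2.22
tcp_pos: [0.2788, -0.426, 0.2416]
ee_rot: [[-0.771, -0.637, 0.0], [-0.637, 0.771, -0.0], [0.0, -0.0, -1.0]]
wrist_force: [0.0, 0.2, 0.5]
gripper_width: 1.0
gripper_force: 0.0
```

Call:
drive_tool --pt "100 19 34 0 0 0 0.078" --pt "100 19 34 0 0 0 0.078" --pt "100 19 34 0 0 0 0.078" --pt "100 19 34 0 0 0 0.078" --pt "100 19 34 0 0 0 0.078"

```text
time_s: 2.63
tcp_pos: [0.3739, -0.2557, 0.242]
ee_rot: [[-0.47, -0.883, 0.001], [-0.883, 0.47, -0.0], [-0.0, -0.001, -1.0]]
wrist_force: [0.3, -0.6, 0.3]
gripper_width: 1.0
gripper_force: 0.0
```

Call:
drive_tool --pt "100 19 34 0 0 0 0.078" --pt "100 19 34 0 0 0 0.078" --pt "100 19 34 0 0 0 0.078" --pt "100 19 34 0 0 0 0.078" --pt "100 19 34 0 0 0 0.078"

```text
time_s: 3.05
tcp_pos: [0.469, -0.0855, 0.242]
ee_rot: [[-0.098, -0.995, 0.001], [-0.995, 0.098, 0.0], [-0.0, -0.001, -1.0]]
wrist_force: [0.5, -1.3, 0.2]
gripper_width: 0.996
gripper_force: 0.0
```

Call:
drive_tool --pt "100 19 34 0 0 0 0.08" --pt "100 19 34 0 0 0 0.08" --pt "100 8 2 0 0 0 0" --pt "100 0 0 0 0 0 0"

```text
time_s: 3.38
tcp_pos: [0.516, -0.0155, 0.2413]
ee_rot: [[0.06, -0.998, 0.0], [-0.998, -0.06, -0.0], [0.0, -0.0, -1.0]]
wrist_force: [-0.2, -0.1, -0.2]
gripper_width: 1.001
gripper_force: 0.0
```

```bash
cat > w.py <<'E'
from h import *
import sys
s=sense();print(s['time_s'],s['tcp_pos'].round(4),s['ee_rot'].round(3).tolist(),s['joints'].round(1))
c=capture('wrist');a=c['frame']
cv2.imwrite(f'pics/{sys.argv[1]}.png',a[:,:,::-1])
hsv=cv2.cvtColor(a,cv2.COLOR_RGB2HSV);H,S,V=[hsv[:,:,i].astype(int) for i in range(3)]
for nm,m in(('red',((H<6)|(H>174))&(S>150)&(V>70)),('brass',(H>10)&(H<28)&(S>90)&(V>80))):
    v,u=np.nonzero(m&(c['z_map']>0))
    if not len(u): continue
    W=pts(c,np.c_[u,v],s);k=(abs(W[:,0]-.57)<.1)&(W[:,2]>.055)&(W[:,2]<.1);W=W[k]
    if len(W)<10: continue
    r=cv2.minAreaRect(np.ascontiguousarray(W[:,:2].astype(np.float32)))
    d=np.linalg.svd(W[:,:2]-W[:,:2].mean(0),full_matrices=False)[2][0]
    print(nm,len(W),np.median(W,0).round(4),np.percentile(W,1,0).round(4),np.percentile(W,99,0).round(4),r,'dir',d.round(3))
for l in('handle','flap_bar','flap'):
    p,P=mask_pts(c,l,s)
    if p: print(l,round(p,2),len(P),np.median(P,0).round(3),np.percentile(P,3,0).round(3),np.percentile(P,97,0).round(3))
E
python3 w.py w1
```

```text
3.3833 [ 0.516  -0.0155  0.2413] [[0.06, -0.998, 0.0], [-0.998, -0.06, -0.0], [0.0, -0.0, -1.0]] [ 16.3  11.4 -14.7   0.  -63.9 -12.9]
red 679 [ 0.5759 -0.1088  0.0866] [ 0.5706 -0.1235  0.0564] [ 0.5848 -0.0935  0.0888] ((0.5780852437019348, -0.10886289179325104), (0.014417922124266624, 0.031057316809892654), 3.1841602325439453) dir [-0.067  0.998]
brass 528 [ 0.516  -0.0024  0.0755] [ 0.5108 -0.0351  0.071 ] [0.5216 0.0355 0.0773] ((0.5152738690376282, 0.0004001036286354065), (0.009291751310229301, 0.07167720049619675), 3.296475410461426) dir [-0.071  0.997]
handle 0.74 739 [ 0.576 -0.11   0.087] [ 0.571 -0.125  0.05 ] [ 0.585 -0.095  0.088]
flap_bar 0.6 3586 [0.535 0.032 0.074] [ 0.51  -0.026  0.072] [0.569 0.065 0.076]
flap 0.71 3610 [0.536 0.032 0.074] [ 0.51  -0.025  0.072] [0.569 0.066 0.076]
```

View pics/w1.png

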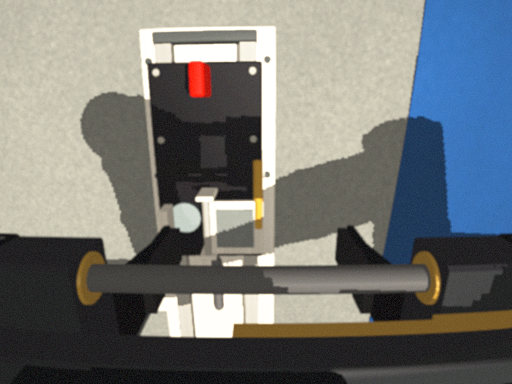

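The wrist view confirms the red handle at (199,80), the brass bar at (257,195), and the bar direction aligned with the tool. The bar point is about (0.516, -0.0155) and the tool is already above it, so I'll descend and grip.

Call:
drive_tool --pt "40 0 0 -35 0 0 0" --pt "40 0 0 -35 0 0 0" --pt "40 0 0 -35 0 0 0" --pt "40 0 0 -30 0 0 0" --pt "40 0 0 0 0 0 0"

```text
time_s: 4.0
tcp_pos: [0.5093, -0.0195, 0.1014]
ee_rot: [[0.053, -0.999, -0.012], [-0.999, -0.053, -0.002], [0.001, 0.013, -1.0]]
wrist_force: [-1.7, 0.4, -0.4]
gripper_width: 0.705
gripper_force: 0.0
```

Call:
drive_tool --pt "40 0 0 -20 0 0 0" --pt "40 0 0 -15 0 0 0" --pt "40 0 0 0 0 0 0"

```text
time_s: 4.25
tcp_pos: [0.5131, -0.0186, 0.0708]
ee_rot: [[0.055, -0.998, -0.003], [-0.998, -0.055, -0.001], [0.001, 0.003, -1.0]]
wrist_force: [-0.6, -0.6, 0.2]
gripper_width: 0.483
gripper_force: 0.0
```

Call:
drive_tool --pt "0 0 0 0 0 0 0" --pt "0 0 0 0 0 0 0" --pt "0 0 0 0 0 0 0" --pt "0 0 0 0 0 0 0" --pt "0 0 0 0 0 0 0"

```text
time_s: 4.67
tcp_pos: [0.5165, -0.0171, 0.073]
ee_rot: [[0.058, -0.998, 0.006], [-0.998, -0.058, 0.001], [-0.001, -0.006, -1.0]]
wrist_force: [6.3, -0.7, -0.8]
gripper_width: 0.108
gripper_force: 11.5
```

Gripped on the bar (9.4 mm). Now swinging the first half of the arc.

Call:
drive_tool --pt "0 1.9 0.1 14.2 0 0 0" --pt "0 5.5 0.3 13.3 0 0 0" --pt "0 8.7 0.5 11.4 0 0 0"

```text
time_s: 4.92
tcp_pos: [0.5287, -0.0165, 0.1103]
ee_rot: [[0.056, -0.998, -0.004], [-0.998, -0.056, 0.0], [-0.0, 0.004, -1.0]]
wrist_force: [-1.9, 1.9, -5.7]
gripper_width: 0.102
gripper_force: 30.0
```

Call:
drive_tool --pt "0 11.4 0.7 8.7 0 0 0" --pt "0 13.3 0.8 5.5 0 0 0" --pt "0 14.2 0.9 1.9 0 0 0"

```text
time_s: 5.17
tcp_pos: [0.5658, -0.0152, 0.1294]
ee_rot: [[0.058, -0.998, -0.008], [-0.998, -0.058, -0.003], [0.002, 0.008, -1.0]]
wrist_force: [-5.7, -0.5, 7.5]
gripper_width: 0.107
gripper_force: 30.0
```

Tracking well with small forces, so I'll do the second half.

Call:
drive_tool --pt "0 14.2 0.9 -1.9 0 0 0" --pt "0 13.3 0.8 -5.5 0 0 0" --pt "0 11.4 0.7 -8.7 0 0 0"

```text
time_s: 5.42
tcp_pos: [0.6089, -0.0124, 0.1125]
ee_rot: [[0.058, -0.998, 0.001], [-0.998, -0.058, -0.001], [0.001, -0.001, -1.0]]
wrist_force: [-1.8, -2.3, 4.7]
gripper_width: 0.097
gripper_force: 30.0
```

Call:
drive_tool --pt "0 8.7 0.5 -11.4 0 0 0" --pt "0 5.5 0.3 -13.3 0 0 0" --pt "0 1.9 0.1 -14.2 0 0 0" --pt "0 0 0 -2 0 0 0" --pt "0 0 0 0 0 0 0"

```text
time_s: 5.83
tcp_pos: [0.6262, -0.0109, 0.0696]
ee_rot: [[0.058, -0.998, 0.004], [-0.998, -0.058, -0.0], [0.0, -0.004, -1.0]]
wrist_force: [3.6, -1.1, 0.9]
gripper_width: 0.102
gripper_force: 30.2
```

Call:
drive_tool --pt "0 0 0 0 0 0 0" --pt "0 0 0 0 0 0 0"

```text
time_s: 6.0
tcp_pos: [0.6262, -0.0107, 0.0704]
ee_rot: [[0.058, -0.998, 0.005], [-0.998, -0.058, 0.0], [-0.0, -0.005, -1.0]]
wrist_force: [4.9, -1.5, 0.6]
gripper_width: 0.102
gripper_force: 30.2
```

The bar is level at z≈0.070 on the far side. Releasing gently, rising and looking.

Call:
drive_tool --pt "45 0 0 0 0 0 0" --pt "45 0 0 0 0 0 0" --pt "45 0 0 0 0 0 0" --pt "45 0 0 0 0 0 0"

```text
time_s: 6.33
tcp_pos: [0.623, -0.0108, 0.069]
ee_rot: [[0.057, -0.998, -0.003], [-0.998, -0.057, 0.0], [-0.0, 0.003, -1.0]]
wrist_force: [-0.3, -0.8, -0.8]
gripper_width: 0.323
gripper_force: 0.0
```

Call:
drive_tool --pt "45 0 0 15 0 0 0" --pt "45 0 0 30 0 0 0" --pt "45 0 0 35 0 0 0" --pt "45 -10 -20 25 0 0 0" --pt "45 -10 -20 0 0 0 0"

```text
time_s: 6.75
tcp_pos: [0.6072, -0.0503, 0.1807]
ee_rot: [[0.06, -0.998, 0.011], [-0.998, -0.06, 0.0], [0.0, -0.011, -1.0]]
wrist_force: [1.7, -0.3, 0.8]
gripper_width: 0.444
gripper_force: 0.0
```

Call:
drive_tool --pt "45 -10 -25 0 0 0 0" --pt "45 0 0 0 0 0 0" --pt "45 0 0 0 0 0 0"

```text
time_s: 7.0
tcp_pos: [0.5932, -0.0767, 0.1744]
ee_rot: [[0.055, -0.998, -0.001], [-0.998, -0.055, 0.0], [-0.0, 0.001, -1.0]]
wrist_force: [0.2, -0.3, 0.0]
gripper_width: 0.452
gripper_force: 0.0
```

```bash
python3 w.py w2; python3 m.py
```

```text
7.0 [ 0.5932 -0.0767  0.1744] [[0.055, -0.998, -0.001], [-0.998, -0.055, 0.0], [-0.0, 0.001, -1.0]] [  8.1  22.6  -8.9  -0.  -58.6  -4.9]
red 891 [ 0.5788 -0.1117  0.0867] [ 0.5711 -0.1257  0.0578] [ 0.5856 -0.0945  0.0885] ((0.5781878232955933, -0.10976964980363846), (0.013758269138634205, 0.03210783749818802), 3.8679182529449463) dir [-0.072  0.997]
brass 284 [0.6228 0.0328 0.0756] [0.5688 0.0135 0.0732] [0.6281 0.045  0.0797] ((0.6019072532653809, 0.040454648435115814), (0.030393250286579132, 0.06727171689271927), 63.699951171875) dir [-0.905  0.425]
handle 0.56 939 [ 0.579 -0.112  0.087] [ 0.572 -0.126  0.046] [ 0.585 -0.095  0.088]
flap_bar 0.63 2020 [0.597 0.027 0.074] [0.567 0.012 0.073] [0.626 0.042 0.079]
flap 0.69 2066 [0.597 0.027 0.074] [ 0.567 -0.069  0.073] [0.626 0.043 0.201]
top rect ((0.5626194477081299, 0.06771670281887054), (0.1499623954296112, 0.4700205624103546), 3.6888279914855957)Traceback (most recent call last):
  File "m.py", line 10, in <module>
    v,u=np.nonzero(m&(c['z_map']>0));W=pts(c,np.c_[u,v])
                                       ~~~^^^^^^^^^^^^^^
  File "h.py", line 6, in pts
    n=cv2.undistortPoints(uv[:,None],K,np.array(c['distortion'],float))[:,0]
      ~~~~~~~~~~~~~~~~~~~^^^^^^^^^^^^^^^^^^^^^^^^^^^^^^^^^^^^^^^^^^^^^^
cv2.error: OpenCV(4.12.0) /io/opencv/modules/calib3d/src/undistort.dispatch.cpp:347: error: (-215:Assertion failed) CV_IS_MAT(_src) && CV_IS_MAT(_dst) && (_src->rows == 1 || _src->cols == 1) && (_dst->rows == 1 || _dst->cols == 1) && _src->cols + _src->rows - 1 == _dst->rows + _dst->cols - 1 && (CV_MAT_TYPE(_src->type) == CV_32FC2 || CV_MAT_TYPE(_src->type) == CV_64FC2) && (CV_MAT_TYPE(_dst->type) == CV_32FC2 || CV_MAT_TYPE(_dst->type) == CV_64FC2) in function 'cvUndistortPointsInternal'
```

View pics/w2.png

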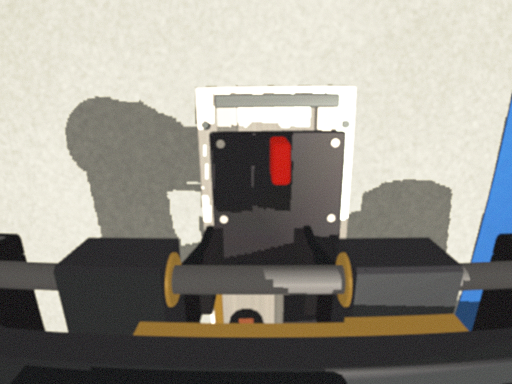

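The flap lies turned over: copper chip on the black mount at (246,318), surface flat at z≈0.074. The handle is at (281,160), i.e. (0.578, -0.110). In the stage frame that puts carriage travel at about 7 mm, so the notch should be 103–133 mm further along +y. Gripping the handle.

Call:
drive_tool --pt "45 -6 -12 0 0 0 0.005" --pt "45 -6 -12 0 0 0 0" --pt "45 -3 -9 -20 0 0 0" --pt "45 0 0 -30 0 0 0" --pt "45 0 0 -30 0 0 0"

```text
time_s: 7.72
tcp_pos: [0.5794, -0.1102, 0.0949]
ee_rot: [[0.061, -0.998, 0.003], [-0.998, -0.061, 0.0], [-0.0, -0.003, -1.0]]
wrist_force: [0.3, 0.4, -0.2]
gripper_width: 0.45
gripper_force: 0.0
```

Call:
drive_tool --pt "45 0 0 -22 0 0 0" --pt "45 0 0 0 0 0 0" --pt "45 0 0 0 0 0 0"

```text
time_s: 7.97
tcp_pos: [0.5785, -0.1097, 0.0718]
ee_rot: [[0.062, -0.998, -0.003], [-0.998, -0.062, -0.001], [0.0, 0.003, -1.0]]
wrist_force: [0.7, -1.0, 0.5]
gripper_width: 0.451
gripper_force: 0.0
```

Call:
drive_tool --pt "0 0 0 0 0 0 0" --pt "0 0 0 0 0 0 0" --pt "0 0 0 0 0 0 0" --pt "0 0 0 0 0 0 0" --pt "0 0 0 0 0 0 0"

```text
time_s: 8.38
tcp_pos: [0.5779, -0.109, 0.0733]
ee_rot: [[0.062, -0.998, -0.003], [-0.998, -0.062, -0.0], [-0.0, 0.003, -1.0]]
wrist_force: [-9.4, 0.2, 11.4]
gripper_width: 0.16
gripper_force: 24.3
```

Call:
drive_tool --pt "0 0 0 0 0 0 0" --pt "0 0 0 0 0 0 0"

```text
time_s: 8.55
tcp_pos: [0.5778, -0.109, 0.0733]
ee_rot: [[0.062, -0.998, -0.003], [-0.998, -0.062, -0.0], [0.0, 0.003, -1.0]]
wrist_force: [-4.8, -0.4, 5.8]
gripper_width: 0.162
gripper_force: 30.0
```

Gripping the handle (14 mm, 30 N). Sliding about 88 mm before the slow search.

Call:
drive_tool --pt "0 -0.2 3 0 0 0 0" --pt "0 -0.4 6 0 0 0 0" --pt "0 -0.5 8 0 0 0 0" --pt "0 -0.5 8 0 0 0 0" --pt "0 -0.5 8 0 0 0 0"

```text
time_s: 8.97
tcp_pos: [0.5757, -0.077, 0.0734]
ee_rot: [[0.062, -0.998, -0.003], [-0.998, -0.062, -0.002], [0.002, 0.003, -1.0]]
wrist_force: [-4.4, -4.7, 5.4]
gripper_width: 0.158
gripper_force: 30.0
```

Call:
drive_tool --pt "0 -0.5 8 0 0 0 0" --pt "0 -0.5 8 0 0 0 0" --pt "0 -0.5 8 0 0 0 0" --pt "0 -0.5 8 0 0 0 0" --pt "0 -0.5 8 0 0 0 0"

```text
time_s: 9.38
tcp_pos: [0.5731, -0.0369, 0.0734]
ee_rot: [[0.062, -0.998, -0.004], [-0.998, -0.062, -0.002], [0.002, 0.004, -1.0]]
wrist_force: [-4.3, -4.4, 5.0]
gripper_width: 0.16
gripper_force: 30.0
```

Call:
drive_tool --pt "0 -0.5 7 0 0 0 0" --pt "0 -0.4 5 0 0 0 0" --pt "0 -0.2 3 0 0 0 0" --pt "0 0 0 0 0 0 0" --pt "0 0 0 0 0 0 0"

```text
time_s: 9.8
tcp_pos: [0.572, -0.021, 0.0733]
ee_rot: [[0.063, -0.998, -0.003], [-0.998, -0.063, -0.001], [0.0, 0.003, -1.0]]
wrist_force: [-5.2, -0.3, 5.9]
gripper_width: 0.16
gripper_force: 30.0
```

Call:
drive_tool --pt "0 -0.06 1 0 0 0 0" --pt "0 -0.06 1 0 0 0 0" --pt "0 -0.06 1 0 0 0 0"

```text
time_s: 10.05
tcp_pos: [0.5718, -0.0188, 0.0733]
ee_rot: [[0.062, -0.998, -0.004], [-0.998, -0.062, -0.002], [0.001, 0.004, -1.0]]
wrist_force: [-4.3, -2.5, 6.9]
gripper_width: 0.156
gripper_force: 30.0
```

Call:
drive_tool --pt "0 -0.06 1 0 0 0 0" --pt "0 -0.06 1 0 0 0 0"

```text
time_s: 10.22
tcp_pos: [0.5717, -0.0168, 0.0733]
ee_rot: [[0.062, -0.998, -0.003], [-0.998, -0.062, -0.002], [0.001, 0.004, -1.0]]
wrist_force: [-4.8, -3.2, 6.3]
gripper_width: 0.159
gripper_force: 30.0
```

Call:
drive_tool --pt "0 -0.06 1 0 0 0 0" --pt "0 -0.06 1 0 0 0 0"

```text
time_s: 10.38
tcp_pos: [0.5715, -0.0148, 0.0734]
ee_rot: [[0.062, -0.998, -0.004], [-0.998, -0.062, -0.002], [0.001, 0.004, -1.0]]
wrist_force: [-5.5, -3.0, 6.4]
gripper_width: 0.156
gripper_force: 30.0
```

Call:
drive_tool --pt "0 -0.06 1 0 0 0 0" --pt "0 -0.06 1 0 0 0 0"

```text
time_s: 10.55
tcp_pos: [0.5714, -0.0128, 0.0734]
ee_rot: [[0.062, -0.998, -0.004], [-0.998, -0.062, -0.002], [0.001, 0.004, -1.0]]
wrist_force: [-4.5, -2.4, 5.5]
gripper_width: 0.159
gripper_force: 30.0
```

Call:
drive_tool --pt "0 -0.06 1 0 0 0 0" --pt "0 -0.06 1 0 0 0 0"

```text
time_s: 10.72
tcp_pos: [0.5713, -0.0109, 0.0733]
ee_rot: [[0.062, -0.998, -0.004], [-0.998, -0.062, -0.002], [0.001, 0.004, -1.0]]
wrist_force: [-4.9, -3.1, 5.4]
gripper_width: 0.157
gripper_force: 30.0
```

Call:
drive_tool --pt "0 -0.06 1 0 0 0 0" --pt "0 -0.06 1 0 0 0 0"

```text
time_s: 10.88
tcp_pos: [0.5712, -0.0088, 0.0734]
ee_rot: [[0.062, -0.998, -0.004], [-0.998, -0.062, -0.002], [0.001, 0.004, -1.0]]
wrist_force: [-5.1, -2.7, 5.6]
gripper_width: 0.16
gripper_force: 30.0
```

Steady drag of about -2.8 N. Continuing.

Call:
drive_tool --pt "0 -0.06 1 0 0 0 0" --pt "0 -0.06 1 0 0 0 0"

```text
time_s: 11.05
tcp_pos: [0.571, -0.0068, 0.0733]
ee_rot: [[0.062, -0.998, -0.004], [-0.998, -0.062, -0.002], [0.001, 0.004, -1.0]]
wrist_force: [-5.2, -2.5, 6.4]
gripper_width: 0.155
gripper_force: 30.0
```

Call:
drive_tool --pt "0 -0.06 1 0 0 0 0" --pt "0 -0.06 1 0 0 0 0"

```text
time_s: 11.22
tcp_pos: [0.5709, -0.0049, 0.0734]
ee_rot: [[0.062, -0.998, -0.004], [-0.998, -0.062, -0.002], [0.001, 0.004, -1.0]]
wrist_force: [-4.3, -2.6, 5.6]
gripper_width: 0.157
gripper_force: 30.0
```

Call:
drive_tool --pt "0 -0.06 1 0 0 0 0" --pt "0 -0.06 1 0 0 0 0"

```text
time_s: 11.38
tcp_pos: [0.5708, -0.0029, 0.0734]
ee_rot: [[0.062, -0.998, -0.004], [-0.998, -0.062, -0.002], [0.001, 0.004, -1.0]]
wrist_force: [-4.9, -3.0, 5.4]
gripper_width: 0.158
gripper_force: 30.0
```

Call:
drive_tool --pt "0 -0.06 1 0 0 0 0" --pt "0 -0.06 1 0 0 0 0"

```text
time_s: 11.55
tcp_pos: [0.5707, -0.0009, 0.0734]
ee_rot: [[0.062, -0.998, -0.004], [-0.998, -0.062, -0.002], [0.001, 0.004, -1.0]]
wrist_force: [-5.0, -3.0, 6.4]
gripper_width: 0.161
gripper_force: 30.0
```

Call:
drive_tool --pt "0 -0.06 1 0 0 0 0" --pt "0 -0.06 1 0 0 0 0"

```text
time_s: 11.72
tcp_pos: [0.5705, 0.0011, 0.0734]
ee_rot: [[0.062, -0.998, -0.004], [-0.998, -0.062, -0.002], [0.001, 0.004, -1.0]]
wrist_force: [-6.1, -2.3, 7.0]
gripper_width: 0.162
gripper_force: 30.0
```

Call:
drive_tool --pt "0 -0.06 1 0 0 0 0" --pt "0 -0.06 1 0 0 0 0"

```text
time_s: 11.88
tcp_pos: [0.5704, 0.0031, 0.0734]
ee_rot: [[0.062, -0.998, -0.004], [-0.998, -0.062, -0.002], [0.001, 0.004, -1.0]]
wrist_force: [-4.8, -1.9, 7.0]
gripper_width: 0.155
gripper_force: 30.0
```

Call:
drive_tool --pt "0 -0.06 1 0 0 0 0" --pt "0 -0.06 1 0 0 0 0"

```text
time_s: 12.05
tcp_pos: [0.5702, 0.0051, 0.0734]
ee_rot: [[0.062, -0.998, -0.004], [-0.998, -0.062, -0.002], [0.001, 0.004, -1.0]]
wrist_force: [-5.1, -3.1, 6.5]
gripper_width: 0.155
gripper_force: 30.0
```

Call:
drive_tool --pt "0 -0.06 1 0 0 0 0" --pt "0 -0.06 1 0 0 0 0"

```text
time_s: 12.22
tcp_pos: [0.5701, 0.0072, 0.0733]
ee_rot: [[0.062, -0.998, -0.004], [-0.998, -0.062, -0.002], [0.001, 0.004, -1.0]]
wrist_force: [-5.4, -3.2, 6.6]
gripper_width: 0.16
gripper_force: 30.0
```

Call:
drive_tool --pt "0 -0.06 1 0 0 0 0" --pt "0 -0.06 1 0 0 0 0"

```text
time_s: 12.38
tcp_pos: [0.57, 0.0095, 0.0734]
ee_rot: [[0.062, -0.998, -0.004], [-0.998, -0.062, -0.001], [0.001, 0.004, -1.0]]
wrist_force: [-5.6, 0.5, 6.3]
gripper_width: 0.159
gripper_force: 30.0
```

Call:
drive_tool --pt "0 -0.06 1 0 0 0 0" --pt "0 -0.06 1 0 0 0 0"

```text
time_s: 12.55
tcp_pos: [0.5698, 0.0122, 0.0733]
ee_rot: [[0.062, -0.998, -0.004], [-0.998, -0.062, -0.0], [-0.0, 0.004, -1.0]]
wrist_force: [-6.0, 3.5, 6.4]
gripper_width: 0.162
gripper_force: 30.0
```

Call:
drive_tool --pt "0 -0.06 1 0 0 0 0" --pt "0 -0.06 1 0 0 0 0"

```text
time_s: 12.72
tcp_pos: [0.5697, 0.0141, 0.0733]
ee_rot: [[0.063, -0.998, -0.004], [-0.998, -0.063, -0.001], [0.001, 0.004, -1.0]]
wrist_force: [-4.9, -1.6, 6.1]
gripper_width: 0.157
gripper_force: 30.0
```

Call:
drive_tool --pt "0 -0.06 1 0 0 0 0" --pt "0 -0.06 1 0 0 0 0"

```text
time_s: 12.88
tcp_pos: [0.5696, 0.0147, 0.0733]
ee_rot: [[0.063, -0.998, -0.004], [-0.998, -0.063, -0.003], [0.002, 0.004, -1.0]]
wrist_force: [-3.3, -7.7, 6.2]
gripper_width: 0.158
gripper_force: 30.0
```

Felt it: pull-in from y≈0.009 to 0.012, then resistance at 0.0147. The centre is about 0.0142, so I'll back off slightly and settle.

Call:
drive_tool --pt "0 0.06 -1 0 0 0 0" --pt "0 0 0 0 0 0 0" --pt "0 0 0 0 0 0 0" --pt "0 0 0 0 0 0 0" --pt "0 0 0 0 0 0 0"

```text
time_s: 13.3
tcp_pos: [0.5696, 0.0142, 0.0733]
ee_rot: [[0.062, -0.998, -0.004], [-0.998, -0.062, -0.002], [0.001, 0.004, -1.0]]
wrist_force: [-5.7, -1.8, 6.2]
gripper_width: 0.158
gripper_force: 30.0
```

Call:
drive_tool --pt "0 0 0 0 0 0 0" --pt "0 0 0 0 0 0 0" --pt "0 0 0 0 0 0 0" --pt "0 0 0 0 0 0 0" --pt "0 0 0 0 0 0 0"

```text
time_s: 13.72
tcp_pos: [0.5696, 0.0142, 0.0733]
ee_rot: [[0.062, -0.998, -0.004], [-0.998, -0.062, -0.002], [0.001, 0.004, -1.0]]
wrist_force: [-5.6, -1.7, 7.3]
gripper_width: 0.158
gripper_force: 30.0
```

```bash
python3 w.py w3; python3 - <<'E'
from h import *
c=capture('scene');a=np.ascontiguousarray(c['frame'][120:300,190:430,::-1]);cv2.imwrite('pics/s3.png',cv2.resize(a,None,fx=3,fy=3))
E
```

```text
13.7167 [0.5696 0.0142 0.0733] [[0.062, -0.998, -0.004], [-0.998, -0.062, -0.002], [0.001, 0.004, -1.0]] [ 17.7  26.9 -19.2   0.  -44.2 -14.2]
red 1464 [ 5.708e-01 -2.000e-04  8.540e-02] [ 0.5639 -0.0026  0.0561] [0.5777 0.0282 0.0882] ((0.570557177066803, 0.013182038441300392), (0.014311758801341057, 0.03192213922739029), 2.830667734146118) dir [-0.057  0.998]
handle 0.88 1628 [ 0.571 -0.001  0.084] [ 0.564 -0.002  0.048] [0.577 0.027 0.088]
```

View pics/s3.png

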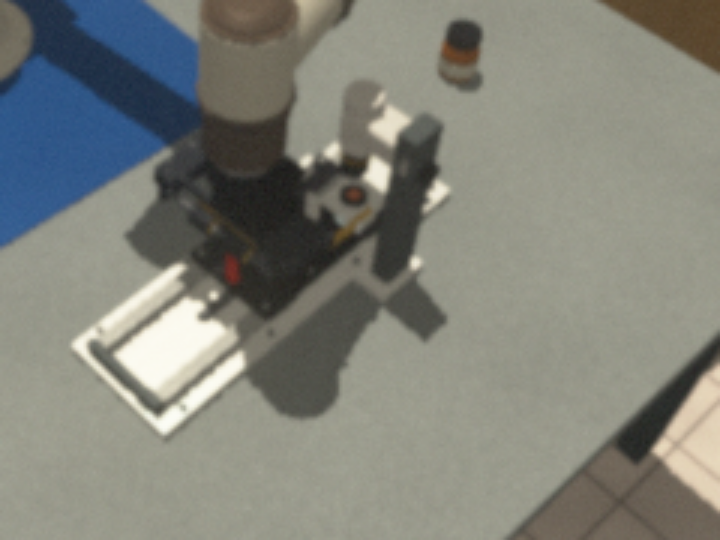

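The copper chip at (353,195) faces up near the lens, and the gripper is still on the handle at (232,270). The arm is still inside the notch, with a low holding force. Handing in.

```bash
python3 -c "from station import *;print(finish_job())"
```

```text
the job is handed in; nothing more can be done
None
```

I turned the flap over to specimen-up near the start, slid the carriage until the ball clicked into its notch, and handed in still gripping the red handle with the carriage still; the judge's result was not reported back.

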